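# Load the fixture pallet into its nest and latch it

### The arm

A 6-joint arm with a two-finger parallel gripper is mounted at the origin on a cart in front of the work surface, level with it; the furniture and walls round the work are solid. World frame = base frame: x ahead of the robot, y to its left, z up, the work surface at z = 0. Lengths are in m, angles in rad, forces in N, time in s.
With the tool pointing down it reaches from about 0.325 to 0.775 m from the base axis. Payload 5.5 kg.
Tool frame: the origin (TCP) lies between the finger pads; the fingertips stand 8 mm ahead of it and the grasp point (between the pads) lies 11 mm behind it (tcp_to_tips is the distance from the TCP to the fingertips, in m); z points along the fingers, y is the line along which they close (so a half turn about z gives the same grasp; the last joint's range is limited). The gripper opens to 88 mm and grips with 3 to 60 N. Pads are 20 mm wide; open, the fingers measure 115 mm over their backs; the gripper's body (75 mm by 178 mm) begins 61 mm behind the grasp point.
Start: joints at [1.256, 0.091, 1.231, -0, 1.82, -0.057], TCP at [0.153, 0.58, 0.231] pointing down, gripper open.
Joint ranges: [-2.87, 2.87], [-0.86, 2.18], [0.17, 2.46], [-1.51, 4.65], [0.06, 2.69], [-2.65, 2.65]. Speed limits (rad/s): [2.57, 2.57, 3.01, 3.14, 3.14, 3.14].

### API

Orientations are given as a unit quaternion [w, x, y, z].
In Python, from bench import * gives the robot as it stands. Calls block until the motion is done:
- move_to(position, orientation): joint-space move of the TCP to a pose.
- move_l(position, speed=0.15, orientation=None): straight line of the TCP; orientation=None keeps the orientation; speed is the mean speed in m/s.
- movej(angles): joint-space move.
- gripper_open() and close(): open the fingers fully, or close them until they stop; the grip force is fixed at half the most.
- hold(seconds).
- inverse_kinematics(position, orientation): joint angles nearest the present ones, or None.
- state(): the state.
- get_image(name): name is "scene" or "top" or "wrist"; returns a dict with "frame" (420x560x3 uint8, blue, green, red), "depth" (420x560 float32, m along the optical axis (not along the pixel's ray), 0 where there is no reading), "camera_matrix" (3x3 intrinsics, pixels), "view" (4x4, takes a point from world to camera coordinates). Camera axes: x right, y up, looking along -z (the intrinsics and any distortion apply to the point x, -y, -z); pixel columns grow to the right and rows downward; lengths in m; the calibration is good to about 2 mm. A picture is of the moment at which its call begins.
A pose or a line that the arm cannot do raises IKError and nothing moves.
- job_done(): hands the job in; it is judged then, once.
The state is a dict: "time": time; "joint_pos": joint angles; "dq": joint speeds; "joint_torque": joint torques, N m; "ee_pos": TCP position; "ee_rot": TCP orientation; "ft_force": force on the tool from outside, world axes, zero at the start; "moment": the same for the moment, N m; "finger_gap": finger opening in m; "finger_force": force on a finger pad.
Only numpy, scipy, OpenCV 4.12 (cv2) and the standard library are available. Lean on these libraries where they do the work, as an engineer would, in place of code of your own. Each camera call takes 0.05 s, during which the arm holds its last target. There are 200 camera calls.

### The job

Load the loose fixture pallet into the nest that is screwed to the worktop: lift it by its handle, angle its tongue into the groove under the nest's front rail while the other end is still raised, then lower it flat and fully home. Once it lies flat, swing the latch fully shut over its end, let go of everything, and leave the other things on the table undisturbed.

Things in the scene. Friction and masses are not known exactly. Their poses are not given: they have to be found in the camera images.
- pallet: Loose fixture pallet, 0.3 to 0.6 kg, flat on the worktop at the start: aluminium plate 140 x 90 x 10 mm with a thin tongue on its -x end (156 mm long in all) and a dark bridge handle across the middle of its top. Origin: centre of the underside of the 140 x 90 plate; x points from tongue to tail, z up.
- tongue_tip (a point): Middle of the lower front edge of the pallet's tongue, at [-86, 0, 0] mm in the pallet's frame. The tongue is 16 mm long, 84 mm wide, 5 mm thick and flush with the underside.
- handle (a point): Centre of the pallet's handle bar, at [0, 0, 41] mm in the pallet's frame, axes as the pallet's. The bar is 14 mm thick along x, 68 mm long along y and spans heights 31 to 51 mm over the underside, on two posts. Grip it across the 14 mm, fingers closing along the pallet's x.
- nest: Nest fixed to the worktop: dark base plate 226 x 130 x 8 mm with a grooved rail in front (-x), two side guides, a low stop and a latch at the rear (+x). Origin: on the worktop under the middle of its pocket; z up. Home: pallet flat on the base, frame parallel to the nest's, origin at x -2 to +2, y -2 to +2, z 8 mm. The pocket is 144 mm long, so the pallet goes in only tilted, tongue first.
- groove_mouth (a point): Middle of the groove's mouth, on the base under the lip's face: [-72, 0, 8] mm in the nest's frame, axes as the nest's. The groove is 8 mm high and 16 mm deep (back wall at x = -88 mm); the lip over it is 6 mm thick, its top 14 mm above the base. The rail is 118 mm wide, 15 mm high above the base, its outer face at x = -102 mm.
- rear_stop (a point): Foot of the rear stop's face: [72, 0, 8] mm in the nest's frame; the stop is 7 mm high above the base and 10 mm thick. The side guides, from x = -20 to +50 mm in the nest's frame, have their faces at y = -47 and +47 mm, 8 mm high above the base, with flared lead-ins up to 14 mm high.
- latch (a joint): Steel latch arm (14 mm wide, 6 mm thick) on a vertical pivot at [102, 0] mm in the nest's frame. 0 = shut: it points to the nest's -x, over the pallet's tail (end stop). Grows as it opens, to 1.9; at 1.57 rad it points to the nest's -y. Starts at 1.5 to 1.8, stays where left (about 1 N at the peg moves it). Its underside is 12.8 mm above the base, 2.8 mm above a seated pallet.
- latch_peg (a point): Centre of the top of the latch's upright black peg: 12 mm in diameter, 45 mm from the pivot, standing 33 mm above the arm, its top 60 mm above the worktop. Push or pinch it to swing the latch. At latch value q it is at [102 - 45 cos q, -45 sin q, 60] mm in the nest's frame.
- v_block: Bystander: grey steel V-block 28 x 36 x 30 mm, loose, between the work's two places. Origin: centre of its underside.
- sample_a: Bystander: bright metal sleeve 19 mm in diameter, 30 mm high, standing loose. Origin: centre of its underside.
- sample_b: Bystander: bright metal sleeve 19 mm in diameter, 30 mm high, standing loose. Origin: centre of its underside.

How it is judged:
On the way, in this order (a step that is already met when the one before it is completed fails the run):
1. the tongue is in the groove, at least 4 mm under the lip, while the pallet is still tilted by 3 degrees or more with its tail raised (x of tongue_tip in the frame of groove_mouth below -0.004 m and z of tongue_tip in the frame of groove_mouth below 0.006 m and y of tongue_tip in the frame of groove_mouth between -0.015 and 0.015 m and z of handle in the frame of groove_mouth above 0.044 m and angle between pallet's own z axis and vertical between 0.052 and 0.7 rad), for 0.1 s.
2. the pallet lies flat and home in the nest with the latch still open (x of tongue_tip in the frame of groove_mouth below -0.009 m and z of pallet in the frame of groove_mouth below 0.002 m and angle between pallet's own z axis and vertical below 0.025 rad and value of joint latch above 0.8 rad), for 0.2 s.
At the end, for the whole second after the job is handed in: The pallet lies at rest and flat in the nest (tilt under 1.4 degrees, its underside within 2 mm of the base), its tongue at least 9 mm under the lip, within 5 mm of the middle sideways and parallel to the nest within 4.5 degrees, and the latch is shut over its end (below 0.2 rad) (x of tongue_tip in the frame of groove_mouth below -0.009 m and y of pallet in the frame of nest between -0.005 and 0.005 m and z of pallet in the frame of groove_mouth below 0.002 m and angle between pallet's own z axis and vertical below 0.025 rad and angle between the x axis of pallet and the x axis of nest, either way round below 0.08 rad and value of joint latch below 0.2 rad and linear speed of pallet below 0.02 m/s); the robot touches nothing.
It fails at once if a bystander (V-block or a sleeve) is pushed more than 25 mm or knocked over (distance of any of v_block, sample_a, sample_b from where it was at the start of the episode above 0.025 m or angle between any of v_block, sample_a, sample_b's own z axis and vertical above 0.5 rad).
It also fails if it takes over 58 s, if anything falls off the work surface, if the arm or the gripper's body presses on something with over 40 N, if the wrist force passes 120 N, or if a joint passes its speed limit or range.

## Working session

There is one attempt and no reset: what is moved stays moved. The work goes in short steps, each a Python script; the robot and the scene stay as the last script left them, time stands still between calls to the robot, and variables do not carry over. Pictures are saved under pics/ and viewed, at most 10 in all, crops included, and the job is handed in when it is done.

```bash
mkdir -p pics; ls
python3 - <<'E'
from bench import *
import cv2,numpy as np
for n in ("scene","top"):
    g=get_image(n); cv2.imwrite(f"pics/{n}0.png",g["frame"]); np.savez(f"pics/{n}0.npz",**{k:g[k] for k in("frame","depth","camera_matrix","view")})
    print(n,g["camera_matrix"].tolist(),np.round(g["view"],4).tolist(), [k for k in g])
s=state();print(s["time"],s["ee_rot"],s["ft_force"])
E
```

```text
pics
scene [[462.12067526676265, 0.0, 277.05958930447355], [0.0, 462.12067526676265, 203.12629634398613], [0.0, 0.0, 1.0]] [[0.8297, -0.5581, 0.0069, -0.4965], [0.2486, 0.3806, 0.8907, -0.191], [-0.4998, -0.7373, 0.4546, -0.6948], [0.0, 0.0, 0.0, 1.0]] ['frame', 'depth', 'camera_matrix', 'view']
top [[472.738568111489, 0.0, 282.670314186528], [0.0, 472.738568111489, 210.3281647191788], [0.0, 0.0, 1.0]] [[-0.019, -0.9996, -0.0215, -0.0538], [0.9831, -0.0226, 0.1818, -0.5696], [-0.1822, -0.0176, 0.9831, -0.8331], [0.0, 0.0, 0.0, 1.0]] ['frame', 'depth', 'camera_matrix', 'view']
0.1 [-1.71785289e-04  1.28521007e-01  9.91706400e-01 -8.59069935e-04] [ 0.10000189 -0.14843954 -0.14231731]
```

View pics/top0.png

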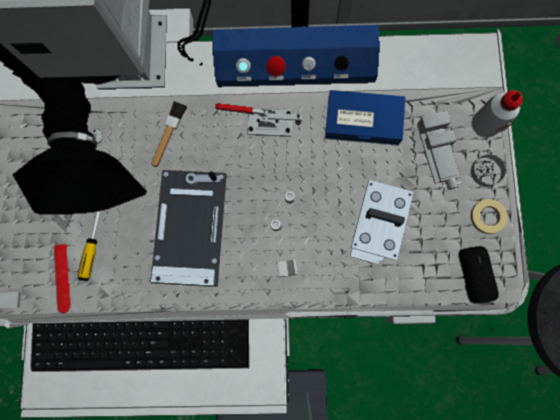

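View pics/scene0.png

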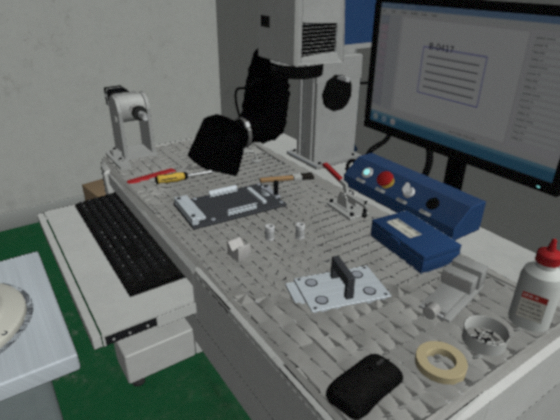

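The top view shows the nest at about (188,228), its rail at the lower end (row 276) and the latch at the top (205,177). The pallet handle is at about (385,216), with the tongue low at (368,256). The V-block is at (288,268) and the sleeves are at (290,197) and (276,225). Next I'll get rough positions and wrist close-ups.

```bash
cat > h.py <<'E'
from bench import *
import cv2, numpy as np
from scipy.spatial.transform import Rotation as Ro
def grab(n,tag):
    g=get_image(n); cv2.imwrite(f"pics/{tag}.png",g["frame"])
    np.savez(f"pics/{tag}.npz",**{k:g[k] for k in("frame","depth","camera_matrix","view")}); return g
def load(tag): return np.load(f"pics/{tag}.npz")
def ray(g,u,v):
    K=g["camera_matrix"];V=g["view"]
    d=np.array([(u-K[0,2])/K[0,0],-(v-K[1,2])/K[1,1],-1.]); R=V[:3,:3]
    return -R.T@V[:3,3], R.T@d
def atz(g,u,v,z):           # ray meets height z
    c,d=ray(g,u,v); return c+d*(z-c[2])/d[2]
def bydepth(g,u,v):
    c,d=ray(g,u,v); return c+d*np.median(g["depth"][int(v)-1:int(v)+2,int(u)-1:int(u)+2])
def tri(obs):               # [(g,u,v),...] -> point, miss
    A=np.zeros((3,3));b=np.zeros(3);L=[]
    for o in obs:
        c,d=ray(*o);d=d/np.linalg.norm(d);P=np.eye(3)-np.outer(d,d);A+=P;b+=P@c;L.append((c,P))
    p=np.linalg.solve(A,b); return p,max(np.linalg.norm(P@(p-c)) for c,P in L)
def proj(g,p):
    q=g["view"][:3,:3]@p+g["view"][:3,3]; K=g["camera_matrix"]
    return K[0,0]*q[0]/-q[2]+K[0,2], -K[1,1]*q[1]/-q[2]*1+K[1,2]
def down(yaw,tilt=0):       # tool y at yaw in the plane, tilt about the tool's x
    y=np.array([np.cos(yaw),np.sin(yaw),0]);z=np.array([0,0,-1.]);
    return Ro.from_matrix(np.c_[np.cross(y,z),y,z])
def q(R): return R.as_quat(scalar_first=True)
E
python3 - <<'E'
from h import *
g=load("top0")
for n,u,v in [("handle",385,216),("rail",183,281),("nest mid",188,232),("latch",193,176),("plate tl",372,181),("tongue",366,256),("s1",290,196),("s2",276,224),("vb",288,268),("toolbox",360,115)]:
    print(n,np.round(bydepth(g,u,v),3))
s=state();print(Ro.from_quat(s["ee_rot"],scalar_first=True).as_matrix().round(3).tolist())
for p in [(.52,-.23,.27),(.5,.2,.27)]:
  for yaw in (-.3,0,.3,np.pi,np.pi/2,-np.pi/2): print(p,yaw,inverse_kinematics(p,q(down(yaw))))
E
```

```text
handle [ 0.553 -0.256  0.051]
rail [0.442 0.125 0.024]
nest mid [0.538 0.121 0.008]
latch [0.645 0.109 0.028]
plate tl [ 0.631 -0.243  0.009]
tongue [ 0.484 -0.224  0.005]
s1 [ 0.602 -0.08   0.021]
s2 [ 0.548 -0.052  0.021]
vb [ 0.463 -0.073  0.021]
toolbox [ 0.758 -0.221  0.039]
[[-0.967, 0.255, -0.001], [0.255, 0.967, -0.002], [0.0, -0.002, -1.0]]
(0.52, -0.23, 0.27) -0.3 [-4.76270851e-01  1.78165776e-02  1.23672695e+00 -4.44089210e-16
  1.88704912e+00 -1.76270851e-01]
(0.52, -0.23, 0.27) 0 [-4.76270851e-01  1.78165776e-02  1.23672695e+00 -4.44089210e-16
  1.88704912e+00 -4.76270851e-01]
(0.52, -0.23, 0.27) 0.3 [-4.76270851e-01  1.78165776e-02  1.23672695e+00 -4.44089210e-16
  1.88704912e+00 -7.76270851e-01]
(0.52, -0.23, 0.27) 3.141592653589793 None
(0.52, -0.23, 0.27) 1.5707963267948966 [-4.76270851e-01  1.78165776e-02  1.23672695e+00 -4.44089210e-16
  1.88704912e+00 -2.04706718e+00]
(0.52, -0.23, 0.27) -1.5707963267948966 [-4.76270851e-01  1.78165776e-02  1.23672695e+00 -4.44089210e-16
  1.88704912e+00  1.09452548e+00]
(0.5, 0.2, 0.27) -0.3 [ 3.17327941e-01 -6.28387576e-02  1.31617659e+00 -4.44089210e-16
  1.88825483e+00  6.17327941e-01]
(0.5, 0.2, 0.27) 0 [ 3.17327941e-01 -6.28387576e-02  1.31617659e+00 -4.44089210e-16
  1.88825483e+00  3.17327941e-01]
(0.5, 0.2, 0.27) 0.3 [ 3.17327941e-01 -6.28387576e-02  1.31617659e+00 -4.44089210e-16
  1.88825483e+00  1.73279409e-02]
(0.5, 0.2, 0.27) 3.141592653589793 None
(0.5, 0.2, 0.27) 1.5707963267948966 [ 3.17327941e-01 -6.28387576e-02  1.31617659e+00 -4.44089210e-16
  1.88825483e+00 -1.25346839e+00]
(0.5, 0.2, 0.27) -1.5707963267948966 [ 3.17327941e-01 -6.28387576e-02  1.31617659e+00 -4.44089210e-16
  1.88825483e+00  1.88812427e+00]
```

Run:
```python
from h import *
for t,p,y in [("n1",(.50,.12,.30),0),("n2",(.56,.12,.30),0),("p1",(.50,-.25,.28),-.3),("p2",(.56,-.26,.28),-.3)]:
    move_to(p,q(down(y))); g=grab("wrist",t); V=g["view"]; 
    print(t,state()["time"],(-V[:3,:3].T@V[:3,3]).round(3),(-V[2,:3]).round(3))
a=[load(t)["frame"] for t in("n1","n2","p1","p2")]
im=np.vstack([np.hstack(a[:2]),np.hstack(a[2:])]); cv2.imwrite("pics/four.png",cv2.resize(im,(800,600),interpolation=cv2.INTER_AREA))
```

```text
n1 2.2333 [0.5   0.196 0.455] [ 0.001 -0.273 -0.962]
n2 2.6333 [0.561 0.196 0.454] [-0.002 -0.274 -0.962]
p1 4.0833 [ 0.522 -0.177  0.435] [-0.079 -0.261 -0.962]
p2 4.4833 [ 0.583 -0.187  0.434] [-0.082 -0.26  -0.962]
```

View pics/four.png

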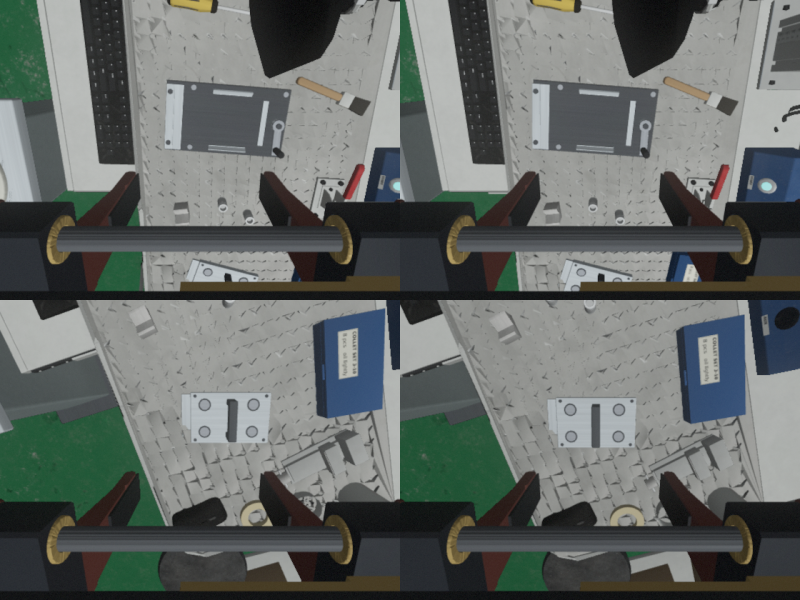

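The four wrist frames show the nest (upper row, ~(590,120) in the mosaic) and the pallet (lower row, ~(595,423)) free of occlusion. I'll enlarge both.

Run:
```python
from h import *
for t,(x,y,w,h) in {"n2":(175,100,200,130),"p2":(195,120,160,110)}.items():
    f=load(t)["frame"][y:y+h,x:x+w]; cv2.imwrite(f"pics/{t}c.png",cv2.resize(f,None,fx=(4 if t=="n2" else 5),fy=(4 if t=="n2" else 5),interpolation=cv2.INTER_CUBIC))
print(load("n2")["camera_matrix"])
```

```text
[[336.7722207    0.         279.11916276]
 [  0.         336.7722207  206.80794272]
 [  0.           0.           1.        ]]
```

View pics/n2c.png

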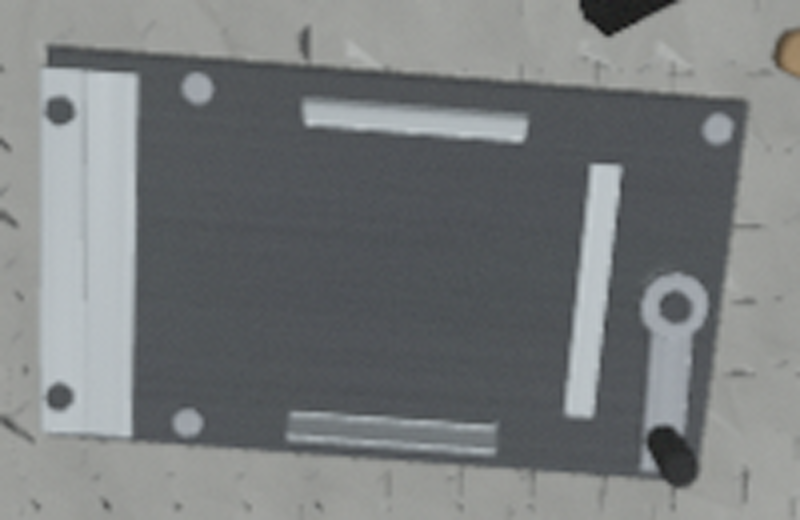

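View pics/p2c.png

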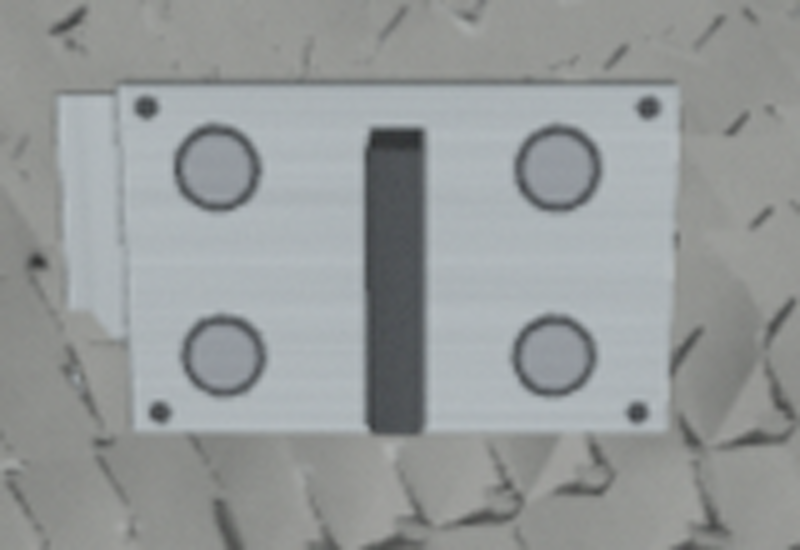

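In the n2 crop (4x, offset 175,100) the lip face runs (137,72) to (132,437), the stop face (592,165) to (565,415), the pivot is at (676,307), and the peg top is at about (682,470). In the p2 crop (5x, offset 195,120) the plate corners are (119,84), (679,84), (668,430) and (133,430), and the handle top is centred at (396,290).

```bash
cat > meas.py <<'E'
from h import *
def run(a,b,pts,s,off,top="top0"):
    ga,gb=load(a),load(b); names=list(pts)
    P=np.array([[(x+.5)/s-.5+off[0],(y+.5)/s-.5+off[1]] for x,y,_ in pts.values()],np.float32)
    G=lambda g:cv2.cvtColor(g["frame"],cv2.COLOR_BGR2GRAY)
    # initial guess through the supposed height
    init=np.array([proj(ga,atz(gb,*p,pts[n][2])) for n,p in zip(names,P)],np.float32)
    Q,st,_=cv2.calcOpticalFlowPyrLK(G(gb),G(ga),P,init.copy(),winSize=(13,13),maxLevel=0,flags=cv2.OPTFLOW_USE_INITIAL_FLOW)
    out={}
    for n,p,u in zip(names,P,Q):
        w=atz(gb,*p,pts[n][2]); t,e=tri([(gb,*p),(ga,*u)]); out[n]=w
        print(f"{n:8s} atz",(w*1e3).round(1),"tri",(t*1e3).round(1),"dep",(bydepth(gb,*p)*1e3).round(1),"miss",round(e*1e3,2))
    return out
N=run("n1","n2",{"lipL":(137,72,.022),"lipR":(132,437,.022),"stopL":(592,165,.015),"stopR":(565,415,.015),"pivot":(676,307,.0268),"peg":(681,470,.060),"baseFL":(47,45,.008),"baseRL":(748,101,.008),"screwL":(198,89,.008),"screwR":(188,423,.008),"screwRL":(718,129,.008)},4,(175,100))
P=run("p1","p2",{"c1":(119,84,.01),"c2":(679,84,.01),"c3":(668,430,.01),"c4":(133,430,.01),"d1":(218,168,.01),"d2":(558,168,.01),"d3":(554,355,.01),"d4":(223,355,.01),"h1":(366,148,.051),"h2":(424,148,.051),"h3":(425,432,.051),"h4":(369,432,.051)},5,(195,120))
E
python3 meas.py; python3 - <<'E'
E
```

```text
lipL     atz [472.5 188.3  22. ] tri [472.4 188.2  21.5] dep [470.  188.    9.8] miss 0.06
lipR     atz [464.2  70.4  22. ] tri [464.1  70.3  21.5] dep [464.3  70.6  22.4] miss 0.02
stopL    atz [615.4 159.4  15. ] tri [615.4 159.4  14.7] dep [616.  159.   10.1] miss 0.0
stopR    atz [609.3  76.3  15. ] tri [609.1  76.7  16.6] dep [610.   74.6   8.6] miss 0.07
pivot    atz [642.5 115.5  26.8] tri [641.9 116.1  29.9] dep [641.3 116.8  33.3] miss 0.03
peg      atz [640.4  71.2  60. ] tri [641.6  69.1  53.7] dep [640.2  71.5  60.9] miss 0.09
baseFL   atz [441.5 196.3   8. ] tri [440.9 196.3   6. ] dep [439.9 196.3   2.3] miss 0.03
baseRL   atz [665.7 179.2   8. ] tri [666.1 179.1   6.3] dep [666.9 179.    2.8] miss 0.0
screwL   atz [489.  182.7   8. ] tri [489.4 182.8  11. ] dep [489.6 182.9  12.2] miss 0.01
screwR   atz [480.6  71.4   8. ] tri [481.2  72.2  10.9] dep [481.3  72.4  11.6] miss 0.0
screwRL  atz [656.6 170.3   8. ] tri [656.3 170.4   9.5] dep [655.9 170.5  11.3] miss 0.01
c1       atz [ 502.  -192.9   10. ] tri [ 502.4 -193.    12.4] dep [ 500.5 -193.1    2.3] miss 0.04
c2
[... 397 characters left out ...]

d2       atz [ 600.1 -244.6   10. ] tri [ 600.  -244.2   12.4] dep [ 600.  -244.2   12.6] miss 0.05
d3       atz [ 586.  -290.5   10. ] tri [ 586.  -289.8   12.5] dep [ 586.  -289.9   12.3] miss 0.01
d4       atz [ 504.3 -265.5   10. ] tri [ 504.6 -265.1   11.7] dep [ 504.7 -265.1   12.2] miss 0.02
h1       atz [ 558.3 -222.    51. ] tri [ 556.3 -224.9   20.9] dep [ 555.7 -225.7   11.2] miss 0.14
h2       atz [ 570.8 -225.8   51. ] tri [ 570.3 -227.5   42.6] dep [ 570.7 -226.2   47.7] miss 0.85
h3       atz [ 551.5 -289.5   51. ] tri [ 551.4 -289.7   49.2] dep [ 548.1 -300.6    9.4] miss 0.25
h4       atz [ 538.9 -285.6   51. ] tri [ 537.7 -287.8   39.8] dep [ 534.  -296.4    9. ] miss 0.65
```

Sizes check out: lip 118.2 mm, plate 139 x 89 mm, handle at z≈0.05. The nest is at (540.2, 123.7) mm with yaw −0.0735, and the pallet is at (555.0, −255.6) mm with yaw −0.2975. Next I grasp the pallet and carry it above the nest.

```bash
cat >> h.py <<'E'
NY=-0.0735; NO=np.array([.5402,.1237,0]); RN=Ro.from_euler("z",NY)
PO=np.array([.5550,-.2556,0]); PY=-.2975
FLAT=down(0)
def pal(tip,th):            # tongue tip in groove_mouth axes (m), tail-up pitch -> TCP pose
    RP=RN*Ro.from_euler("y",-th)
    o=NO+RN.apply(np.array([-.072,0,.008])+tip)
    tcp=o+RP.apply([.086,0,.041-.011]); return tcp,q(RP*FLAT)
def F(): return state()["ft_force"]
E
python3 - <<'E'
from h import *
o=q(down(PY))
move_to(PO+[0,0,.11],o); move_l(PO+[0,0,.03],.12); close(); s=state(); print(s["time"],s["finger_gap"],s["finger_force"],s["ee_pos"]-PO,s["ft_force"])
move_l(PO+[0,0,.16],.1); s=state(); print(s["finger_gap"],s["ft_force"])
f=s["finger_gap"]
p,r=pal(np.array([.02,0,.09]),.096)
if f>.008: move_to(p,r); print(state()["ft_force"],state()["finger_gap"]); grab("wrist","w3"); grab("top","t3");grab("scene","s3")
print(state()["time"])
im=np.vstack([load("w3")["frame"][60:360],load("s3")["frame"][100:300,100:380].repeat(2,0).repeat(2,1)[:300]]); cv2.imwrite("pics/m3.png",im)
E
```

```text
7.1417 0.014000580843771135 29.999990165233612 [-5.08522208e-05  2.29354971e-05  2.99423556e-02] [-0.22158962 -0.3585488   0.5401945 ]
0.013603055459727382 [ 0.55464918 -0.59131597 -3.78951366]
[ 1.70137413e-03 -1.55012643e-01 -4.12155822e+00] 0.013814373807409864
10.15
```

View pics/m3.png

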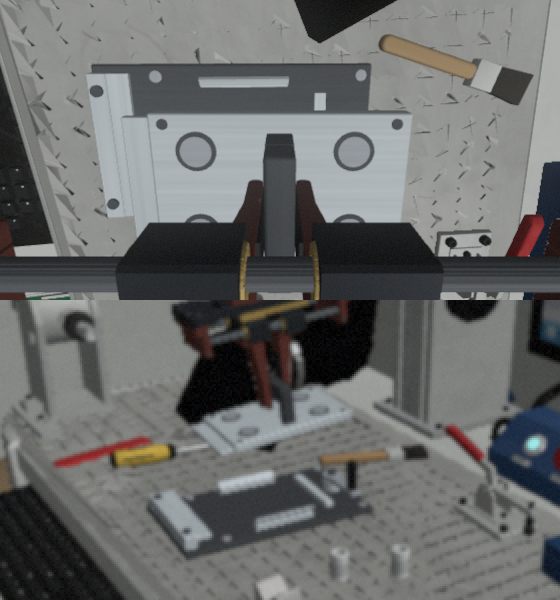

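The wrist view (rows offset by 60) shows the pallet held squarely, with far corners at (149,174) and (411,173) and the nest behind it. I'll check those against the commanded pose and then insert.

Run:
```python
from h import *
g=load("w3"); s=state()
R=Ro.from_quat(s["ee_rot"],scalar_first=True)
RP=R*FLAT.inv(); c=s["ee_pos"]+RP.apply([0,0,-.03])
for p in [(-.07,.045,.01),(.07,.045,.01),(-.086,.042,.005)]: print("held",np.round(proj(g,c+RP.apply(p)),1))
for p in [(-.072,.059,.022),(-.088,.059,.023)]: print("nest",np.round(proj(g,NO+RN.apply(p)),1))
f=g["frame"][130:200,80:430]; cv2.imwrite("pics/c3.png",cv2.resize(f,None,fx=2.28,fy=2.28*2,interpolation=cv2.INTER_CUBIC))
```

```text
held [146.1 171.9]
held [412.6 172. ]
held [120.6 175.8]
nest [127.9 132.7]
nest [105.1 132.9]
```

View pics/c3.png

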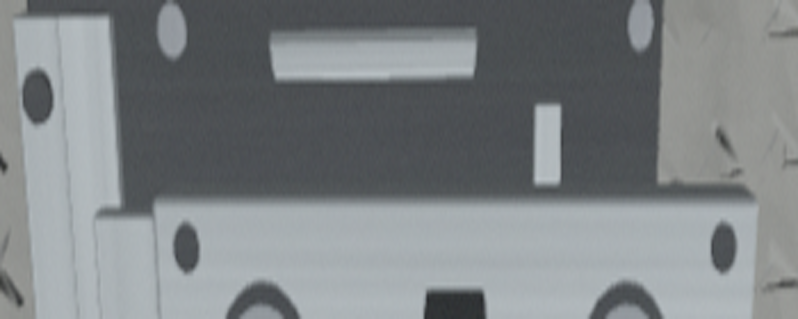

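The observed offsets (about 0.7 mm) are the same for the pallet and the nest, so they cancel. Now I descend at tilt with force checks.

Run:
```python
from h import *
T=lambda x,z,th,v=.05:(lambda pr: move_l(pr[0],v,pr[1]))(pal(np.array([x,0,z]),th))
T(.004,.09,.096,.1); T(.004,.014,.096,.08); hold(.1); b=F(); print("base",b.round(2))
z=.014
while z>-.003:
    z-=.001; T(.004,z,.096,.02); d=F()-b
    print(round(z*1e3,1),d.round(2))
    if np.linalg.norm(d)>5: break
print(state()["time"],state()["finger_gap"]); grab("scene","s4")
```

```text
base [ 0.07 -0.02 -3.87]
13.0 [ 0.25 -0.59  0.05]
12.0 [-0.74 -0.51 -0.27]
11.0 [-0.34 -0.2   0.27]
10.0 [-0.13 -0.34 -0.71]
9.0 [ 0.53  0.37 -0.43]
8.0 [ 0.01 -0.16 -0.91]
7.0 [ 0.22 -0.39 -0.03]
6.0 [-0.31 -0.12 -0.16]
5.0 [-0.64 -0.01  0.07]
4.0 [-0.68  0.42 -0.45]
3.0 [ 0.7   0.44 -0.53]
2.0 [-0.56 -0.3  -0.07]
1.0 [ 0.77  0.03 -0.49]
-0.0 [0.34 0.42 0.09]
-1.0 [-0.59 -0.45  3.67]
-2.0 [ 0.78 -0.45  6.5 ]
15.6583 0.013946922070243917
```

Run:
```python
from h import *
T=lambda x,z,th,v=.05:(lambda pr: move_l(pr[0],v,pr[1]))(pal(np.array([x,0,z]),th))
z=.0005; T(.004,z,.096); b=F(); x=.004
while x>-.0155:
    x-=.0015; T(x,z,.096,.03); d=RN.inv().apply(F()-b)
    print(round(x*1e3,1),d.round(2))
    if d[0]>6: break
hold(.2); print(state()["time"],state()["ee_pos"],pal(np.array([x,0,z]),.096)[0])
grab("scene","s5");grab("wrist","w5")
```

```text
2.5 [-0.39  0.39 -1.42]
1.0 [-0.98  0.27 -0.94]
-0.5 [-1.15 -0.04 -0.8 ]
-2.0 [ 0.29  0.85 -1.47]
-3.5 [-2.07 -0.82 -1.19]
-5.0 [-0.78  1.1  -2.11]
-6.5 [-1.41 -0.5   0.36]
-8.0 [-0.69  0.23 -0.86]
-9.5 [-1.09  0.28 -1.11]
-11.0 [-0.36 -0.17 -2.15]
-12.5 [-0.93 -0.2  -1.22]
-14.0 [-0.67 -0.5  -1.1 ]
-15.5 [ 0.67  0.41 -0.88]
-17.0 [ 4.78  0.68 -2.77]
19.6583 [0.53532332 0.12403455 0.04732728] [0.53394537 0.12416054 0.04660519]
```

The tongue slid in and met the stop at about −15.5 mm, as predicted. Next I back off 1.5 mm, lower it by rotating about the tip, and release.

Run:
```python
from h import *
T=lambda x,z,th,v=.05:(lambda pr: move_l(pr[0],v,pr[1]))(pal(np.array([x,0,z]),th))
T(-.0142,.0003,.096,.03); b=F()
for th in (.08,.064,.048,.032,.016,.006,0):
    T(-.0142,.0002 if th>.02 else 0,th,.03); d=RN.inv().apply(F()-b); print(th,d.round(2))
    if np.linalg.norm(d)>20: break
else:
    T(-.0142,-.001,0,.03); hold(.2); print(RN.inv().apply(F()-b).round(2))
print(state()["time"],state()["moment"].round(2)); grab("scene","s6"); grab("wrist","w6")
im=np.vstack([load("w6")["frame"][60:360],cv2.resize(load("s6")["frame"][150:240,150:318],(560,300))]); cv2.imwrite("pics/m6.png",im)
```

```text
0.08 [-0.5  -0.14 -0.3 ]
0.064 [-0.27 -0.35  0.13]
0.048 [-1.4  -0.83 -0.16]
0.032 [-0.46  0.89 -0.4 ]
0.016 [ 0.16  0.53 -0.87]
0.006 [-0.42  0.04 -0.32]
0 [-0.08  0.07 -0.5 ]
[-3.7  -1.63 10.22]
22.2083 [-0.21  0.77  0.  ]
```

View pics/m6.png

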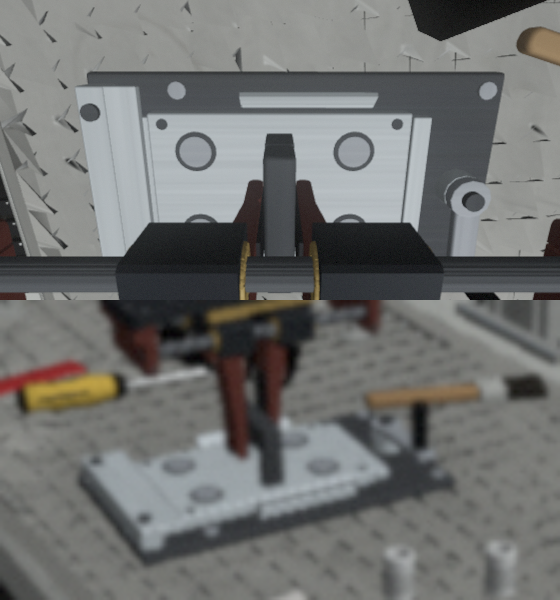

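The pallet lies flat between the lip (u≈145) and the stop (u≈413), with the latch arm still open at (465,230). I'll release, retreat and sweep the latch shut.

```bash
cat >> h.py <<'E'
def push(qq,off,z=.043):    # closed fingers behind the peg at latch angle qq
    peg=np.array([.102-.045*np.cos(qq),-.045*np.sin(qq),z]); d=np.array([-np.sin(qq),np.cos(qq),0])
    return NO+RN.apply(peg-d*off), q(down(qq+NY))
E
python3 - <<'E'
from h import *
T=lambda x,z,th,v=.05:(lambda pr: move_l(pr[0],v,pr[1]))(pal(np.array([x,0,z]),th))
T(-.0142,0,0); gripper_open(); T(-.0142,.10,0,.12); hold(.1)
grab("scene","s7")
p,o=push(1.7,.034); close(); move_to(p+[0,0,.12],o); grab("top","t7"); move_l(p,.12)
hold(.1); b=F(); print(state()["time"])
for qq in np.arange(1.7,.06,-.1):
    p,o=push(qq,.017); move_l(p,.08,o); d=F()-b
    print(round(qq,2),d.round(1))
    if np.linalg.norm(d)>15: break
print(state()["time"]); grab("scene","s8"); grab("wrist","w8"); grab("top","t8")
im=np.vstack([load("w8")["frame"][60:360],cv2.resize(load("s8")["frame"][150:240,150:318],(560,300))]); cv2.imwrite("pics/m8.png",im)
E
```

```text
29.125
1.7 [ 0.3  0.2 -0.2]
1.6 [ 0.3 -0.6 -0.9]
1.5 [-0.4 -0.7  0.2]
1.4 [0.6 0.5 0.3]
1.3 [-0.3  0.6 -0.7]
1.2 [0.7 0.2 0.3]
1.1 [ 0.8  0.7 -0.7]
1.0 [0.2 0.9 1.1]
0.9 [0.5 0.1 0.8]
0.8 [ 1.   0.1 -0. ]
0.7 [ 0.1 -1.1  0.3]
0.6 [ 0.6 -0.4 -1.2]
0.5 [0.7 0.2 0.3]
0.4 [-0.   0.6  0.5]
0.3 [0.4 0.2 0.1]
0.2 [0.3 0.4 0.9]
0.1 [ 0.4 -0.7  0.4]
33.4833
```

View pics/m8.png

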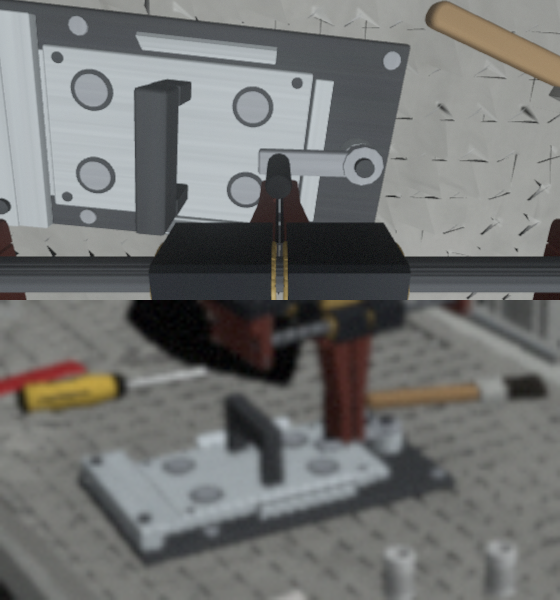

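The latch has followed the push: its arm now lies over the pallet's tail at (270–360,162), at roughly 0.1 rad. I'll push on to the end stop, then retreat and check.

Run:
```python
from h import *
b=F()
for qq,off in ((.05,.017),(0,.017),(0,.0155),(0,.014),(0,.0125),(0,.011)):
    p,o=push(qq,off); move_l(p,.05,o); d=RN.inv().apply(F()-b); print(qq,off,d.round(1))
    if d[1]<-4: break
p,o=push(0,.04); move_l(p,.08,o); move_l(p+[0,0,.14],.15); hold(.2)
print(state()["time"],F().round(2)); 
for n,t in(("wrist","w9"),("scene","s9"),("top","t9")): grab(n,t)
im=np.vstack([load("w9")["frame"][40:340],np.hstack([cv2.resize(load("s9")["frame"][150:270,150:318],(280,200)),cv2.resize(load("t9")["frame"][160:290,140:322],(280,200))])]); cv2.imwrite("pics/m9.png",im)
```

```text
0.05 0.017 [-0.7 -0.4  0.1]
0 0.017 [ 1.3 -3.2  0.1]
0 0.0155 [-0.2 -8.4  0.5]
36.125 [-0.    0.44 -0.45]
```

View pics/m9.png

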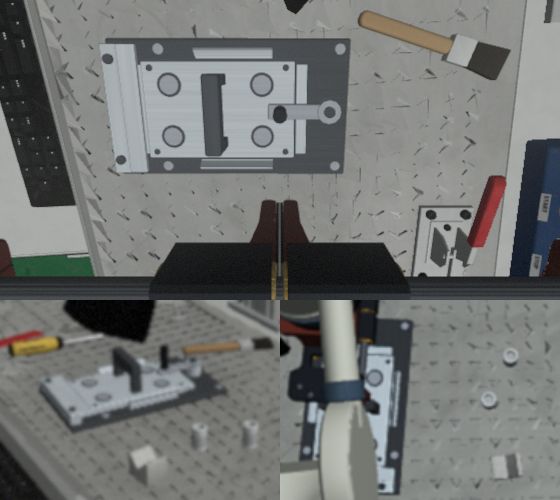

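The latch points straight along the nest's −x over the tail and reached its end stop. The pallet is flat between the rail and the stop, the bystanders are standing, and the robot is clear of everything.

```bash
python3 -c "
from bench import *
print(job_done())"
```

```text
the job is handed in; nothing more can be done
None
```

The pallet is loaded flat in the nest with the latch pushed to its end stop, the bystanders look undisturbed, the gripper is clear, and the job is handed in (36 s at last check); the hand-in returned no verdict.

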